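Sort cast clay pieces into trays under the drying rack

TASK

Sort the three cast clay pieces from the bench into the two trays under the pipe rack: the two round stems into the tray that has a round sample stem at the back, the flat bracket into the tray that has a sample bracket. Stand each one upright on the plaster floor; the clay is still soft, so grip it lightly and set it down gently, feeling for the floor, and leave the cup, the brush and the plaster mould where they are.

Things in the scene. Friction and masses are not known exactly. Their poses are not given: they have to be found in the camera images.
- stem_a: loose round stem of brown clay, about 0.13 kg, standing upright: a plain round foot 44 mm across and 12 mm high, then a round shaft 32 mm across, 80 mm high in all. Origin: centre of the underside, z up along it
- stem_b: loose round stem of brown clay, about 0.13 kg, standing upright: a plain round foot 44 mm across and 12 mm high, then a round shaft 32 mm across, 80 mm high in all. Origin: centre of the underside, z up along it (same as stem_a)
- bracket: loose flat bracket of brown clay with a rounded top, about 0.13 kg, standing upright: foot 54 (x) x 44 (y) mm and 12 mm high, above it a slab 46 mm wide in x and 22 mm thick in y, 80 mm high in all, with two dark round marks on each face. Origin: centre of the underside, z up; grip it across its y
- tray_round: fixed wooden tray, 142 (x) x 202 (y) mm, walls 6 mm, rim 26 mm high; origin at the centre of its underside on the bench, x away from the robot. White plaster floor from x = -64 to +21 mm, its top 7 to 19 mm above the bench, different each time and not told: feel for it. A fixed sample round stem, 80 mm high, stands at x = 36, y = 0. Room for pieces at x = -25, y = -42 to 42 mm
- tray_bracket: fixed wooden tray, 142 (x) x 202 (y) mm, walls 6 mm, rim 26 mm high; origin at the centre of its underside on the bench, x away from the robot. White plaster floor from x = -64 to +21 mm, its top 7 to 19 mm above the bench, different each time and not told: feel for it. A fixed sample bracket, 80 mm high, stands at x = 36, y = 0. Room for pieces at x = -25, y = -42 to 42 mm
- rack: fixed rack over both trays: three blue pipes, 22 mm thick, along its y, 720 mm long, at x = -55, +10, +75 mm, undersides 264 mm above the bench, 43 mm free between them: the tool must come in tilted under the front pipe from the robot's side. Grey posts 24 mm square at y = -345 and +345 mm. Origin on the bench, mid-width; x away from the robot
- cup: bystander: steel cup, 76 mm wide, 85 mm high, origin at the centre of its underside
- brush: bystander: brush lying on the bench, origin under it, handle to its -x
- mould: bystander: white plaster mould, 100 x 75 x 110 mm high, origin at the centre of its underside

How it is judged (in metres and radians):
At the end, for the whole second after the job is handed in: Both stems stand in the tray with the sample stem, the bracket in the tray with the sample bracket: each centre within 58 mm (x) and 90 mm (y) of the tray's middle, foot 2 to 24 mm above the bench, upright within 0.1 rad, at rest and released (x of stem_a in the frame of tray_round between -0.058 and 0.058 m and y of stem_a in the frame of tray_round between -0.09 and 0.09 m and z of stem_a in the frame of tray_round between 0.002 and 0.024 m and angle between each of stem_a, stem_b, bracket's own z axis and vertical below 0.1 rad and linear speed of each of stem_a, stem_b, bracket below 0.02 m/s and contact force between the fingers and stem_a below 0.05 N and x of stem_b in the frame of tray_round between -0.058 and 0.058 m and y of stem_b in the frame of tray_round between -0.09 and 0.09 m and z of stem_b in the frame of tray_round between 0.002 and 0.024 m and contact force between the fingers and stem_b below 0.05 N and x of bracket in the frame of tray_bracket between -0.058 and 0.058 m and y of bracket in the frame of tray_bracket between -0.09 and 0.09 m and z of bracket in the frame of tray_bracket between 0.002 and 0.024 m and contact force between the fingers and bracket below 0.05 N); the robot touches nothing.
It fails at once if a clay piece is squeezed or struck by the fingers with more than 60 N, both fingers together (contact force between the fingers and stem_a above 60 N or contact force between the fingers and stem_b above 60 N or contact force between the fingers and bracket above 60 N).
It fails at once if a clay piece is set down or knocked on a tray with more than 60 N (contact force between any of stem_a, stem_b, bracket and tray_round above 60 N or contact force between any of stem_a, stem_b, bracket and tray_bracket above 60 N).
It fails at once if a clay piece is dropped: it moves at over 0.3 m/s with no finger on it, as when let go more than 4 mm above its floor ((linear speed of stem_a above 0.3 m/s and contact force between the fingers and stem_a below 0.05 N) or (linear speed of stem_b above 0.3 m/s and contact force between the fingers and stem_b below 0.05 N) or (linear speed of bracket above 0.3 m/s and contact force between the fingers and bracket below 0.05 N)).
It fails at once if the cup, the brush or the plaster mould is moved by more than 40 mm (distance of any of cup, brush, mould from where it was at the start of the episode above 0.04 m).
It also fails if it takes over 72 s, if anything falls off the work surface, if the arm or the gripper's body presses on something with over 40 N, if the wrist force passes 120 N, or if a joint passes its speed limit or range.

ROBOT

A 6-joint arm with a two-finger parallel gripper is mounted at the origin on the work surface. World frame = base frame: x ahead of the robot, y to its left, z up, the work surface at z = 0. Lengths are in mm, angles in rad, forces in N, time in s.
With the tool pointing down it reaches from about 275 to 1000 mm from the base axis. Payload 8.4 kg.
Tool frame: the origin (TCP) lies at the very end of the fingers, on their centre line; the grasp point (between the pads) lies 19 mm behind it; z points along the fingers, x is the direction in which the jaws open and shut, and the axes are right-handed (so a half turn about z gives the same grasp; the last joint's range is limited). The gripper opens to 85 mm and grips with 20 to 120 N. Pads are 22 mm wide; open, the fingers measure 114 mm over their backs; the gripper's body (76 mm by 85 mm) begins 54 mm behind the grasp point. The pads swing forward as they close: fully open they stand 13 mm farther back than shut.
Start: joints at [-1.279, 0.353, 1.633, -0, 1.155, -0.002], TCP at [180.993, -598.222, 231.281] pointing down, gripper open.
Joint ranges: [-2.63, 2.63], [-0.92, 2.1], [0.06, 2.66], [-1.3, 4.44], [0, 2.69], [-3.02, 3.02]. Speed limits (rad/s): [2.22, 2.22, 2.79, 3.14, 3.14, 3.14].

INTERFACE

Orientations are given as [roll, pitch, yaw] about the fixed x, y, z axes, in that order (R = Rz(yaw) Ry(pitch) Rx(roll)).
In Python, from rig import sense, grab_frame, calibration, sign_off gives the robot as it stands.
- The arm moves only by the tool servo_tool, never from a script. Its argument "series" is one flat list of numbers, 4 for each row, row after row: the shift along the world's x, y, z in m, then the turn about the world's z in degrees. In form: [x, y, z, yaw, x, y, z, yaw, ...]. A call has 1 to 8 rows; each row shifts and turns the commanded pose from where the row before left it; what a row does not reach is not made up. A row lasts 1/12 s, in which the tool goes at most 41.7 mm and 7.16 degrees, less where a joint would pass 70% of its speed; a pose out of reach is approached as far as the arm can. A call is refused whole if a number of a shift passes 0.0417 or a number of a turn 7.16, either way. A call with a gripper value outside its range is refused whole. "gripper" is the finger opening in m, from 0 to 0.0854, set as the call begins (left out, the last holds). The fingers move at their own pace and stop on an object; "newtons" is the grip in N (left out, the last holds). Time passes only in rows, so rows that do not move let the fingers close. It gives the time, the measured TCP pose, the force and the opening at its end, in the units of the state.
- sense(): the state, without advancing time (a new reading comes with each control period).
- grab_frame(name): name is "side" or "top"; returns the picture (420x560x3 uint8, blue, green, red); there is no depth.
- calibration(name): a dict with "fx", "fy", "cx", "cy" (pixels), "rvec" (rotation vector, rad) and "tvec" (3), from world to camera coordinates, as OpenCV has them. Camera axes: x right, y down, z forward; pixel columns grow to the right and rows downward; lengths in mm; the calibration is good to about 2 mm. A picture is of the moment at which its call begins. calibration takes no time and is no camera call.
- sign_off(): hands the job in, once; it reports no verdict.
The state is a dict: "clock": time; "qpos": joint angles; "qvel": joint speeds; "joint_efforts": joint torques, N m; "eef_pos": TCP position; "tcp_rot": TCP orientation; "contact_force": force on the tool from outside, world axes, zero at the start; "wrist_torque": the same for the moment, N m; "opening": opening from 0.0 (shut) to 1.0 (fully open).
Only numpy, scipy, OpenCV 4.12 (cv2) and the standard library are available. Lean on these libraries where they do the work, as an engineer would, in place of code of your own. Each camera call takes 0.05 s, during which the arm holds its last target. There are 200 camera calls.

## Working session

There is one attempt and no reset: what is moved stays moved. The work goes in short steps, Python scripts to look and compute and a tool call to move; the robot and the scene stay as the last step left them, time stands still between calls to the robot, and variables do not carry over. Pictures are saved under pics/ and viewed, about 8 in all and at most 12, crops included, and the job is handed in when it is done.

Besides the shell and the picture viewer there is one more tool, called after "Call:" as name(argument=value, ...) on one line, values as JSON. servo_tool: Moves the arm, as the interface text tells. Its arguments: {"type":"object","properties":{"series":{"type":"array"},"gripper":{"type":"number"},"newtons":{"type":"number"}},"required":["series"]}

```bash
ls; mkdir -p pics
cat > h.py <<'E'
import numpy as np, cv2
from rig import sense, grab_frame, calibration, sign_off
def cam(n):
    c=calibration(n);K=np.array([[c["fx"],0,c["cx"]],[0,c["fy"],c["cy"]],[0,0,1.]])
    return K,np.array(c["rvec"],float),np.array(c["tvec"],float)
def ray(n,u,v,z):
    K,r,t=cam(n);R=cv2.Rodrigues(r)[0];C=-R.T@t.ravel();d=R.T@np.linalg.solve(K,[u,v,1.])
    return (C+d*(z-C[2])/d[2]).round(1)
def proj(n,p):
    K,r,t=cam(n);return cv2.projectPoints(np.array(p,float).reshape(-1,1,3),r,t,K,None)[0].reshape(-1,2).round(1)
E
python3 - <<'E'
from h import *
print(sense())
for n in("side","top"):
    cv2.imwrite(f"pics/{n}0.png",grab_frame(n))
    K,r,t=cam(n);R=cv2.Rodrigues(r)[0];print(n,-R.T@t.ravel(),R[2],K[0,0])
E
```

```text
pics
{'clock': 0.0, 'qpos': array([-1.27938353e+00,  3.53638647e-01,  1.63415398e+00, -4.46406103e-06,
        1.15520517e+00, -2.43005029e-03]), 'qvel': array([ 1.28883710e-03, -2.09463278e-04,  3.35857836e-05, -2.51432967e-04,
        1.19975692e-03,  7.19066413e-04]), 'joint_efforts': array([ 1.48252697e-03, -6.05236745e+01, -3.42061651e+01,  3.04226496e-04,
        9.41013219e-03, -1.98050736e-05]), 'eef_pos': array([ 180.86044409, -597.74848212,  230.55913028]), 'tcp_rot': array([ 3.14159199e+00,  1.40514085e-03, -1.27695167e+00]), 'contact_force': array([-0.39945712, -0.64180297,  0.42887433]), 'wrist_torque': array([ 0.02595501, -0.01811584, -0.04014898]), 'opening': 1.0003891931796522}
side [ 380.13007299 1065.47048751  630.69489443] [ 0.10559955 -0.86968832 -0.48217316] 395.8481151879488
top [ 265.52376871   50.40968072 1745.85860053] [ 0.14583061 -0.0147912  -0.989199  ] 543.5759237852169
```

View pics/side0.png

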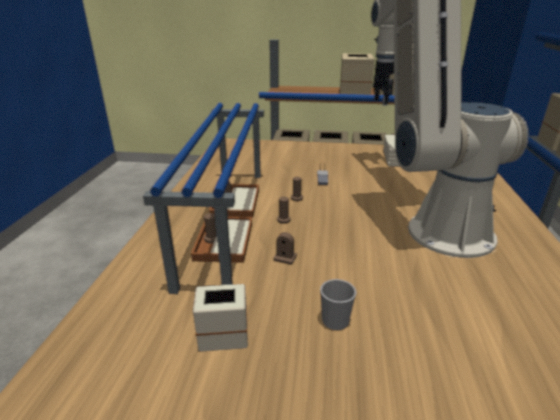

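View pics/top0.png

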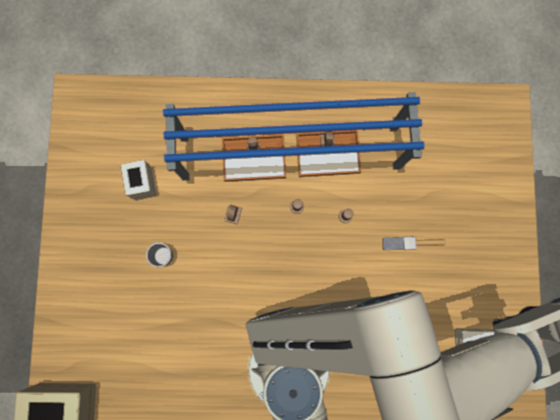

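The top view has the pieces at about (232,214), (297,206) and (347,215). The trays are at about (254,160) and (329,155), and the front pipe is near v=150. Next I'll measure these and enlarge the trays to see which sample is which.

Run:
```python
from h import *
t=cv2.imread("pics/top0.png");s=cv2.imread("pics/side0.png")
a=cv2.resize(t[90:235,150:430],None,fx=2.8,fy=2.05,interpolation=cv2.INTER_CUBIC)
b=cv2.resize(s[150:270,180:340],None,fx=5,fy=2.5,interpolation=cv2.INTER_CUBIC)
a=cv2.resize(a,(784,298));b=cv2.resize(b,(784,298));cv2.imwrite("pics/c1.png",np.vstack([a,b]))
for n,im,box in(("top",t,(195,228,215,365)),("side",s,(170,270,270,310))):
    g=im.astype(int);m=((g.max(2)<115)&(g[...,2]>=g[...,0]+4)).astype(np.uint8)
    q=np.zeros_like(m);r0,r1,c0,c1=box;q[r0:r1,c0:c1]=m[r0:r1,c0:c1]
    k,l,st,ce=cv2.connectedComponentsWithStats(q)
    for i in range(1,k):
        if st[i,4]>25:print(n,st[i],ce[i].round(1),ray(n,*ce[i],40))
g=t.astype(int);w=((g.min(2)>165)).astype(np.uint8);w[:148]=0;w[185:]=0;w[:,:215]=0;w[:,365:]=0
k,l,st,ce=cv2.connectedComponentsWithStats(w)
for i in range(1,k):
    if st[i,4]>100:
        x,y,ww,h,_=st[i];print("floor",st[i]);
        cn=cv2.findContours((l==i).astype(np.uint8),0,2)[0][0];bx=cv2.boxPoints(cv2.minAreaRect(cn));print([ray("top",*p,13)[:2].tolist() for p in bx])
for p in[(165,159),(423,149),(166,112),(418,101)]:print("pipe",ray("top",*p,275))
for p in [(137,175),(160,255),(400,243)]:print("bys",ray("top",*p,60))
```

```text
top [292 205  10   6  27] [296.1 208.4] [495.3 -17.3  40. ]
top [227 206  11  16  75] [232.9 214.3] [472.8 182.   40. ]
top [341 212   9   9  34] [344.1 216.9] [ 471.  -169.8   40. ]
side [291 179  12  23 203] [296.7 189.9] [ 477.8 -159.6   40. ]
side [277 199  13  25 252] [283.4 211.4] [505.2  -1.6  40. ]
side [274 235  22  30 508] [284.8 249.5] [477.1 204.9  40. ]
floor [300 153  58  12 517]
[[673.9, -27.4], [687.3, -214.2], [656.8, -215.6], [643.5, -29.3]]
floor [225 157  58  11 507]
[[656.7, 216.4], [669.6, 30.0], [640.5, 28.1], [627.7, 214.1]]
floor [301 167  57   7 179]
[[624.5, -32.2], [639.2, -215.3], [628.9, -215.8], [614.2, -32.9]]
floor [226 171  58   7 249]
[[608.5, 211.0], [623.1, 26.1], [608.4, 25.1], [593.9, 209.7]]
pipe [594.1 355.3 275. ]
pipe [ 637.3 -359.7  275. ]
pipe [728.2 359.  275. ]
pipe [ 776.1 -348.4  275. ]
bys [588.9 485.1  60. ]
bys [339.9 400.7  60. ]
bys [ 390.  -341.4   60. ]
```

View pics/c1.png

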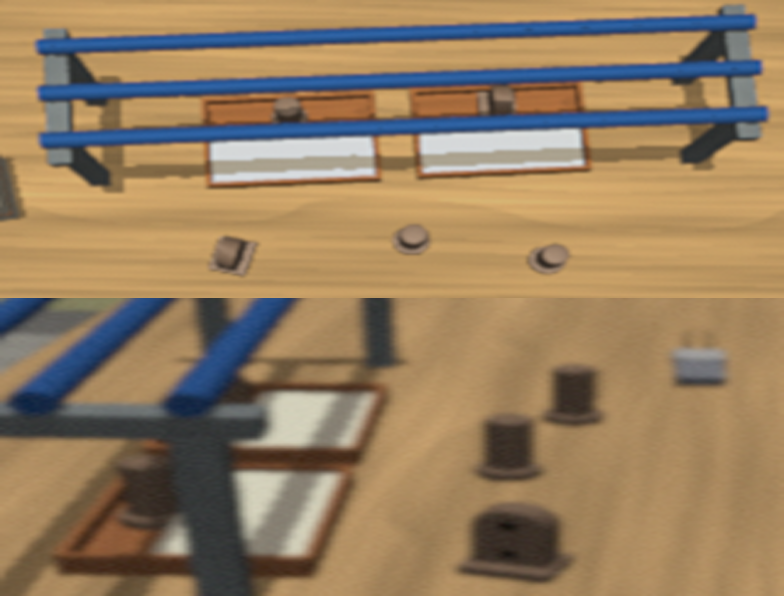

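The left tray (y≈+120) holds the round sample, and the right tray (y≈-120) holds the bracket sample. The front pipe covers tray x from -66 to -44, so a vertical tool can't get under it. The servo rows have no tilt term, but a pose out of reach is only approached as far as the arm can go. I'll check in free air whether the reach limit gives a tilt, and turn the jaws tangential on the way.

Call:
servo_tool(series=[0, 0, 0.04, 7.16, 0, 0, 0.04, 7.16, 0, 0, 0.04, 7.16, 0, 0, 0.04, 7.16, 0, 0, 0.04, 7.16, 0, 0, 0.04, 7.16, 0, 0, 0.04, 7.16, 0, 0, 0.04, 7.16])

```text
clock: 0.77
eef_pos: [180.8, -597.7, 553.1]
tcp_rot: [-3.141, 0.0, -0.271]
contact_force: [-0.4, -0.3, 1.0]
opening: 1.002
```

Call:
servo_tool(series=[0, 0, 0.04, 7.16, 0, 0, 0.04, 7.16, 0, 0, 0.04, 7.16, 0, 0, 0.04, 7.16, 0, 0, 0.04, 4.1])

```text
clock: 1.18
eef_pos: [180.7, -597.4, 751.8]
tcp_rot: [3.141, 0.0, 0.298]
contact_force: [0.3, -2.0, 1.1]
opening: 0.998
```

```bash
python3 -c "
from h import *
print(sense())"
```

```text
{'clock': 1.1833, 'qpos': array([-1.27938770e+00,  3.72003898e-01,  5.04679758e-01, -6.62263561e-06,
        2.26407132e+00, -1.57729766e+00]), 'qvel': array([-3.31698832e-04,  6.39794951e-01, -1.98804609e+00, -8.69716653e-04,
        1.34802842e+00, -7.31796775e-01]), 'joint_efforts': array([ 1.20430041e-02, -6.71285105e+01, -2.29719901e+01,  6.20981318e-04,
       -1.82807811e+00,  3.70927546e-01]), 'eef_pos': array([ 180.74990319, -597.39023197,  751.78371267]), 'tcp_rot': array([3.14075503e+00, 1.05361607e-05, 2.97905717e-01]), 'contact_force': array([ 0.34578976, -2.00774901,  1.14823067]), 'wrist_torque': array([ 0.00244353, -0.0005037 ,  0.02401877]), 'opening': 0.9976095067122889}
```

Call:
servo_tool(series=[0, 0, 0.04, 0, 0, 0, 0.04, 0, 0, 0, 0.04, 0, 0, 0, 0.04, 0])

```text
clock: 1.52
eef_pos: [173.9, -575.0, 828.6]
tcp_rot: [3.132, -0.0, 0.291]
contact_force: [0.1, -1.4, -1.6]
opening: 0.995
```

```bash
python3 -c "
from h import *
print(sense())"
```

```text
{'clock': 1.5167, 'qpos': array([-1.27956615e+00,  5.11875646e-01,  6.61472635e-02,  1.23976026e-04,
        2.55366850e+00, -1.57044204e+00]), 'qvel': array([-0.00084993, -0.35001018, -0.03568853,  0.0006022 , -0.02313901,
        0.00055042]), 'joint_efforts': array([ 5.67253050e-02, -8.51357245e+01, -3.63743699e+01, -9.18601363e-04,
        2.20796965e+00, -1.15148097e-03]), 'eef_pos': array([ 173.94540153, -574.98959819,  828.6375595 ]), 'tcp_rot': array([ 3.13169143e+00, -7.12445301e-05,  2.90979743e-01]), 'contact_force': array([ 0.14203195, -1.44211284, -1.62343704]), 'wrist_torque': array([-0.06349404, -0.04573262,  0.00081152]), 'opening': 0.9947280820256124}
```

Call:
servo_tool(series=[0.01, -0.035, 0.01, 0, 0.01, -0.035, 0.01, 0, 0.01, -0.035, 0.01, 0, 0.01, -0.035, 0.01, 0])

```text
clock: 1.85
eef_pos: [195.4, -653.4, 792.8]
tcp_rot: [3.046, -0.0, 0.291]
contact_force: [0.4, -0.8, -0.2]
opening: 0.999
```

```bash
python3 -c "
from h import *
print(sense())"
```

```text
{'clock': 1.85, 'qpos': array([-1.28256722e+00,  5.75717955e-01,  5.86571113e-02,  5.25882222e-04,
        2.41194021e+00, -1.57309704e+00]), 'qvel': array([-1.02399980e-02,  2.15668212e-01, -3.45710940e-03,  2.61553736e-04,
       -4.07807156e-01, -8.34991065e-03]), 'joint_efforts': array([ 4.78117482e-02, -7.20907831e+01, -2.81077284e+01, -2.62225069e-03,
        1.79910902e-01,  9.98748990e-03]), 'eef_pos': array([ 195.4077562 , -653.38135918,  792.83618124]), 'tcp_rot': array([ 3.04631475e+00, -9.28016084e-05,  2.90942955e-01]), 'contact_force': array([ 0.37234647, -0.80333724, -0.16459897]), 'wrist_torque': array([0.03617688, 0.08338984, 0.01871131]), 'opening': 0.9993749560788859}
```

The tool picks up an outward tilt at the reach limit (0.095 rad so far), so I'll keep going and aim for about 0.5 rad.

Call:
servo_tool(series=[0.01, -0.033, 0.015, 0, 0.01, -0.033, 0.015, 0, 0.01, -0.033, 0.015, 0, 0.01, -0.033, 0.015, 0, 0.01, -0.033, 0.015, 0, 0.01, -0.033, 0.015, 0])

```text
clock: 2.35
eef_pos: [224.0, -746.5, 751.2]
tcp_rot: [2.929, -0.0, 0.291]
contact_force: [-0.4, -1.0, -0.9]
opening: 1.002
```

```bash
python3 -c "
from h import *
s=sense();print(s['qpos'],s['tcp_rot'],s['qvel'])"
```

```text
[-1.28138431e+00  6.46319257e-01  5.83791771e-02  6.01183973e-04
  2.22389625e+00 -1.57189215e+00] [ 2.92859430e+00 -1.57801901e-04  2.90941063e-01] [-0.00157482  0.12986001  0.00087054  0.0006041  -0.38186968  0.00257133]
```

Call:
servo_tool(series=[0.008, -0.026, 0.03, 0, 0.008, -0.026, 0.03, 0, 0.008, -0.026, 0.03, 0, 0.008, -0.026, 0.03, 0, 0.008, -0.026, 0.03, 0, 0.008, -0.026, 0.03, 0, 0.008, -0.026, 0.03, 0, 0.008, -0.026, 0.03, 0])

```text
clock: 3.02
eef_pos: [238.7, -790.6, 790.4]
tcp_rot: [2.724, -0.0, 0.291]
contact_force: [0.1, -0.0, 0.1]
opening: 0.995
```

```bash
python3 -c "
from h import *
s=sense();print(s['qpos'],s['tcp_rot'],s['qvel'])"
```

```text
[-1.27957687e+00  6.20938376e-01  5.89646508e-02  3.98757040e-04
  2.04403415e+00 -1.57031612e+00] [ 2.72393730e+00 -4.45488258e-04  2.91090614e-01] [ 0.00232751 -0.02217569  0.00120448 -0.00038831 -0.29223143  0.00177007]
```

Call:
servo_tool(series=[0.008, -0.026, 0.03, 0, 0.008, -0.026, 0.03, 0, 0.008, -0.026, 0.03, 0, 0.008, -0.026, 0.03, 0, 0.008, -0.026, 0.03, 0])

```text
clock: 3.43
eef_pos: [249.3, -823.4, 817.1]
tcp_rot: [2.589, -0.001, 0.291]
contact_force: [-0.1, -0.1, 0.4]
opening: 0.999
```

Call:
servo_tool(series=[-0.01, 0.03, -0.02, 0, 0, 0.03, -0.03, 0, 0, 0.03, -0.035, 0, 0, 0.03, -0.04, 0])

```text
clock: 3.77
eef_pos: [246.7, -762.9, 753.4]
tcp_rot: [2.588, -0.001, 0.29]
contact_force: [0.3, -0.7, 1.3]
opening: 1.001
```

Run:
```python
from h import *
s=sense();print(s['qpos'],s['tcp_rot'],s['eef_pos'])
im=grab_frame("side");cv2.imwrite("pics/s1.png",im)
t=grab_frame("top");cv2.imwrite("pics/t1.png",t)
# piece axes: foot-bottom & top midpoints in side view + top view
g=im.astype(int);m=((g.max(2)<115)&(g[...,2]>=g[...,0]+4)).astype(np.uint8)
q=np.zeros_like(m);q[170:270,270:310]=m[170:270,270:310]
k,l,st,ce=cv2.connectedComponentsWithStats(q)
for i in range(1,k):
    x,y,w,h,a=st[i]
    if a>100:
        c=np.where((l[y:y+6]==i).any(0))[0];print(st[i],"top rows mid u",c.mean(), "top pt z=80:",ray("side",x+w/2,y,80))
a=t[195:228,215:365]
cv2.imwrite("pics/c2.png",np.vstack([cv2.resize(a,(750,165),interpolation=cv2.INTER_CUBIC),cv2.resize(im[170:270,260:320],(750,420),interpolation=cv2.INTER_CUBIC)]))
for nm,x,y in(("A",495,-6),("B",474,-165),("br",475,193)):
    print(nm,"top foot/top",proj("top",[[x,y,0],[x,y,80]]).tolist(),"side",proj("side",[[x,y,0],[x,y,80]]).tolist())
```

```text
[-1.25454921  0.30380606  0.71613448 -0.01261953  1.56843012 -1.54821202] [ 2.58824257e+00 -1.11571278e-03  2.90426909e-01] [ 246.67749595 -762.91848052  753.40383034]
[291 179  12  23 201] top rows mid u 297.0 top pt z=80: [ 477.9 -161.7   80. ]
[277 199  13  25 252] top rows mid u 283.5 top pt z=80: [505.8  -7.8  80. ]
[274 234  23  31 512] top rows mid u 285.0 top pt z=80: [476.9 191.7  80. ]
A top foot/top [[292.1, 210.0], [293.0, 206.7]] side [[286.8, 222.1], [286.9, 199.5]]
B top foot/top [[341.1, 217.4], [344.3, 214.4]] side [[297.8, 199.6], [298.2, 178.7]]
br top foot/top [[230.4, 215.0], [228.4, 211.9]] side [[286.0, 259.3], [286.2, 234.3]]
```

View pics/c2.png

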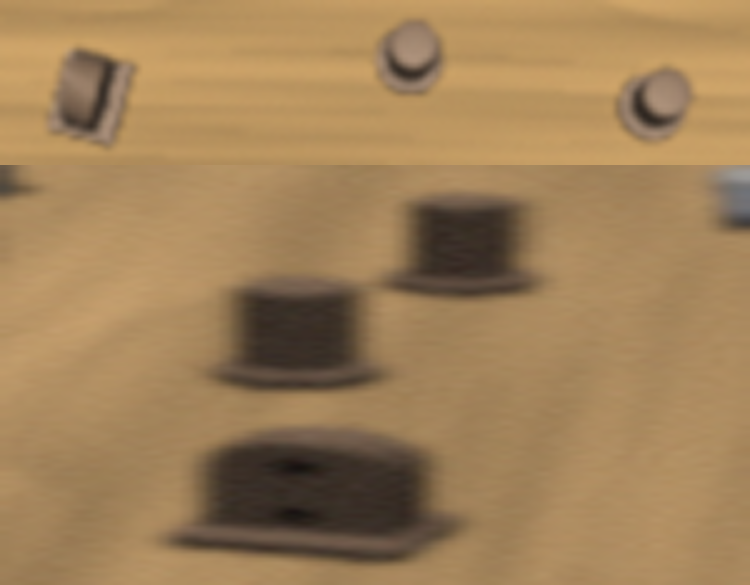

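Run:
```python
from h import *
f=lambda x,y:((x+.5)/5+215-.5,(y+.5)/5+195-.5)
for nm,p,z in(("A top",(414,46),80),("A foot",(410,58),8),("B top",(667,92),80),("B foot",(652,104),8),("br top",(84,88),76),("br foot",(92,96),12)):
    print(nm,ray("top",*f(*p),z))
a,b=ray("top",*f(112,145),12),ray("top",*f(134,64),12);d=(b-a);print(np.degrees(np.arctan2(d[1],d[0])),np.linalg.norm(d))
g=lambda x,y:(x/12.5+260-.5,(y-165)/4.2+170-.5)
for nm,p,z in(("A top",(297,288),80),("B top",(467,203),80),("A foot",(298,370),6),("B foot",(462,280),6),("br c",(312,530),6)):print("side",nm,ray("side",*g(*p),z))
s=sense();R=cv2.Rodrigues(np.array(s['tcp_rot'])*0)[0]
from scipy.spatial.transform import Rotation as Ro
print(Ro.from_euler('xyz',s['tcp_rot']).as_matrix())
```

```text
A top [504.3 -19.6  80. ]
A foot [506.7 -20.1   8. ]
B top [ 478.5 -176.6   80. ]
B foot [ 479.7 -176.7    8. ]
br top [474.7 184.   76. ]
br foot [477.7 183.9  12. ]
-13.471011962246587 54.088076320017116
side A top [506.7  -9.2  80. ]
side B top [ 478.7 -165.4   80. ]
side A foot [507.3 -18.    6. ]
side B foot [ 479.5 -173.8    6. ]
side br c [479.8 188.3   6. ]
[[ 9.57805125e-01  2.47182305e-01  1.46663737e-01]
 [ 2.87417069e-01 -8.25276709e-01 -4.86117046e-01]
 [ 8.78634144e-04  5.07759059e-01 -8.61498675e-01]]
```

Tilt holds at 0.553 rad (31.7°) after coming back inside reach. The two views agree on the pieces: A at (506,-18), B at (479,-175), bracket at (478,185) with yaw -13.5°. Next I'll move above stem A and turn the tool to tilt toward the trays.

Call:
servo_tool(series=[0.0104, 0.0287, -0.0213, 2.95, 0.0104, 0.0287, -0.0213, 2.95, 0.0104, 0.0287, -0.0213, 2.95, 0.0104, 0.0287, -0.0213, 2.95, 0.0104, 0.0287, -0.0213, 2.95, 0.0104, 0.0287, -0.0213, 2.95, 0.0104, 0.0287, -0.0213, 2.95, 0.0104, 0.0287, -0.0213, 2.95], newtons=20)

```text
clock: 4.53
eef_pos: [331.2, -534.1, 585.7]
tcp_rot: [2.587, 0.0, 0.705]
contact_force: [-0.6, -0.5, 0.6]
opening: 0.998
```

Call:
servo_tool(series=[0.0104, 0.0287, -0.0213, 2.95, 0.0104, 0.0287, -0.0213, 2.95, 0.0104, 0.0287, -0.0213, 2.95, 0.0104, 0.0287, -0.0213, 2.95, 0.0104, 0.0287, -0.0213, 2.95, 0.0104, 0.0287, -0.0213, 2.95, 0.0104, 0.0287, -0.0213, 2.95, 0.0104, 0.0287, -0.0213, 2.95])

```text
clock: 5.2
eef_pos: [415.6, -304.8, 415.5]
tcp_rot: [2.586, 0.001, 1.117]
contact_force: [1.2, -0.1, 0.4]
opening: 1.002
```

Call:
servo_tool(series=[0.0104, 0.0287, -0.0213, 2.95, 0.0104, 0.0287, -0.0213, 2.95, 0.0104, 0.0287, -0.0213, 2.95, 0.0104, 0.0287, -0.0213, 2.95, 0.0104, 0.0287, -0.0213, 2.95, 0.0104, 0.0287, -0.0213, 2.95, 0.0104, 0.0287, -0.0213, 2.95, 0, 0, 0, 2.95])

```text
clock: 5.87
eef_pos: [488.7, -99.1, 262.2]
tcp_rot: [2.593, -0.002, 1.533]
contact_force: [-0.1, 0.5, -0.1]
opening: 0.999
```

Call:
servo_tool(series=[0.0068, 0.0204, -0.03, 1.5, 0.0068, 0.0204, -0.03, 1.5, 0.0068, 0.0204, -0.03, 1.5, 0.0068, 0.0204, -0.03, 1.5, 0, 0, -0.02, 0, 0, 0, 0, 0])

```text
clock: 6.37
eef_pos: [516.6, -19.4, 130.8]
tcp_rot: [2.591, -0.005, 1.635]
contact_force: [-0.9, 0.9, -1.2]
opening: 1.002
```

Run:
```python
from h import *
s=sense();print(s['eef_pos'],s['tcp_rot'],s['qpos'])
im=grab_frame("side");t=grab_frame("top")
cv2.imwrite("pics/c3.png",np.hstack([cv2.resize(im[100:280,190:370],(400,400),interpolation=cv2.INTER_CUBIC),cv2.resize(t[120:300,200:380],(400,400),interpolation=cv2.INTER_CUBIC)]))
```

```text
[516.64902382 -19.43192586 130.79273716] [ 2.59054983 -0.00480234  1.63471344] [-0.09976238  0.16222204  2.34125424  0.76479038  0.12941223 -2.46872012]
```

View pics/c3.png

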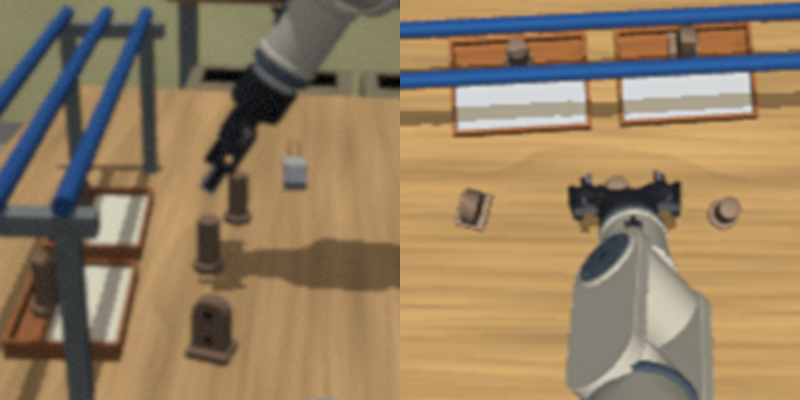

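```bash
cat > kin.py <<'E'
import numpy as np
from scipy.optimize import least_squares
D=np.array([(.3536,1.634,1.155,624.5,230.6),(.372,.5047,2.264,624.1,751.8),(.5119,.0661,2.5537,600.7,828.6),(.5757,.0587,2.412,682,792.8),(.6463,.0584,2.2239,779.4,751.2),(.6209,.0590,2.044,825.8,790.4)])
def fk(p,q2,q3,q5):
    a,h,L1,c,s,T=p;f=q2+q3;t=f+q5
    return a+L1*np.sin(q2)+c*np.sin(f)+s*np.cos(f)+T*np.sin(t), h+L1*np.cos(q2)+c*np.cos(f)-s*np.sin(f)+T*np.cos(t)
def res(p):
    r,z=fk(p,*D[:,:3].T);return np.r_[r-D[:,3],z-D[:,4],.02*(p[0]),.02*p[4]]
p=least_squares(res,[0,300,450,400,0,300]).x
def ik(r,z,tilt):
    t=np.pi-tilt
    f=lambda q:np.subtract(fk(p,q[0],q[1],t-q[0]-q[1]),(r,z))
    q=least_squares(f,[.4,1.9]).x;return q.round(3),round(t-q.sum(),3),np.abs(f(q)).max().round(1)
E
python3 - <<'E'
from kin import *
print(p.round(1),np.abs(res(p)).max())
for th in(.553,.45):
  for r,z in((517,130),(517,36),(517,60),(510,36),(505,100),(560,80),(640,75),(660,45)):print(th,r,z,ik(r,z,th))
E
```

```text
[-4.000e-01  2.935e+02  5.687e+02  4.943e+02  5.860e+01  3.427e+02] 1.1712874361016372
0.553 517 130 (array([0.162, 2.346]), np.float64(0.081), np.float64(0.0))
0.553 517 36 (array([0.416, 2.39 ]), np.float64(-0.217), np.float64(0.0))
0.553 517 60 (array([0.347, 2.383]), np.float64(-0.142), np.float64(0.0))
0.553 510 36 (array([0.412, 2.404]), np.float64(-0.227), np.float64(0.0))
0.553 505 100 (array([0.224, 2.388]), np.float64(-0.024), np.float64(0.0))
0.553 560 80 (array([0.336, 2.29 ]), np.float64(-0.037), np.float64(0.0))
0.553 640 75 (array([0.428, 2.128]), np.float64(0.033), np.float64(0.0))
0.553 660 45 (array([0.507, 2.094]), np.float64(-0.012), np.float64(0.0))
0.45 517 130 (array([0.167, 2.274]), np.float64(0.251), np.float64(0.0))
0.45 517 36 (array([0.392, 2.323]), np.float64(-0.024), np.float64(0.0))
0.45 517 60 (array([0.331, 2.315]), np.float64(0.046), np.float64(0.0))
0.45 510 36 (array([0.387, 2.337]), np.float64(-0.032), np.float64(0.0))
0.45 505 100 (array([0.219, 2.318]), np.float64(0.155), np.float64(0.0))
0.45 560 80 (array([0.33, 2.22]), np.float64(0.142), np.float64(0.0))
0.45 640 75 (array([0.428, 2.057]), np.float64(0.207), np.float64(0.0))
0.45 660 45 (array([0.504, 2.024]), np.float64(0.164), np.float64(0.0))
```

The picture shows the tilted gripper squarely over stem A. But q5 is only 0.13, so this tilt sits close to the wrist singularity at the pick height. I'll check which tilts and approach azimuths keep all joints comfortable.

```bash
cat >> kin.py <<'E'
from scipy.spatial.transform import Rotation as Ro
def FK(q):
    Z=lambda a:Ro.from_euler('z',a);Y=lambda a:Ro.from_euler('y',a)
    a,h,L1,c,s,T=p;f=q[1]+q[2]
    W=np.array([a+L1*np.sin(q[1])+c*np.sin(f)+s*np.cos(f),0,h+L1*np.cos(q[1])+c*np.cos(f)-s*np.sin(f)])
    R=Z(q[0])*Y(f)*Z(q[3])*Y(q[4])*Z(q[5])*Z(np.pi)
    return Z(q[0]).apply(W)+R.apply([0,0,T]),R
def IK(pos,az,tilt,q0):
    Rt=Ro.from_euler('xyz',[np.pi-tilt,0,az+np.pi/2])
    def f(q):
        x,R=FK(q);return np.r_[(x-pos)/300,(Rt.inv()*R).as_rotvec()]
    s=least_squares(f,q0);return s.x.round(2),round(np.abs(s.fun).max(),4)
E
python3 - <<'E'
from kin import *
x,R=FK([-0.09976238,0.16222204,2.34125424,0.76479038,0.12941223,-2.46872012]);print(x,R.as_euler('xyz'))
picks={"A":(506,-18),"B":(479,-175),"br":(478,185)};pl={"pA":(631,160),"pB":(637,80),"pbr":(653,-122)}
for tilt in(.42,.46,.55):
  for nm,(x,y) in {**picks,**pl}.items():
    a0=np.arctan2(y,x)
    for az in ([-.235] if nm=="br" else [a0-.3,a0,a0+.3,.06]):
      for z in((45,140) if nm in picks else(50,85)):
        o=[]
        for q4,q6 in((0,-1.57),(0,1.57),(3.14,-1.57)):
          q,e=IK(np.array([x+19*np.sin(tilt)*np.cos(az),y+19*np.sin(tilt)*np.sin(az),z]),az,tilt,[a0,.4,2.1,q4+.3*np.sign(az-a0+1e-9)*(1 if q4==0 else -1),.2,q6])
          o.append((q[3:].tolist(),e))
        print(tilt,nm,round(az-a0,2),z,o[0][0] if o[0][1]<.01 else'x',"|",o[1][0] if o[1][1]<.01 else'x',"|",o[2][0] if o[2][1]<.01 else 'x')
E
```

```text
[516.18474775 -20.89739285 130.77425033] [ 2.59054982 -0.00480234  1.63471343]
0.42 A -0.3 45 [-1.06, 0.18, -0.14] | [-1.06, 0.18, -0.14] | [8.36, -0.18, -3.29]
0.42 A -0.3 140 [-0.43, 0.39, -0.8] | [-0.43, 0.39, -0.8] | [5.85, 0.39, -0.8]
0.42 A 0.0 45 [-0.0, 0.05, -1.57] | [0.0, 0.05, 4.71] | [-3.14, -0.05, 1.57]
0.42 A 0.0 140 [0.0, 0.32, -1.57] | [-0.0, 0.32, 4.71] | [0.0, 0.32, -1.57]
0.42 A 0.3 45 [1.06, 0.18, -3.0] | [1.06, 0.18, 3.29] | [1.06, 0.18, -3.0]
0.42 A 0.3 140 [0.43, 0.39, -2.34] | [0.43, 0.39, 3.94] | [0.43, 0.39, -2.34]
0.42 A 0.1 45 [0.76, 0.08, -2.45] | [0.76, 0.08, 3.84] | [0.76, 0.08, -2.45]
0.42 A 0.1 140 [0.16, 0.33, -1.84] | [0.16, 0.33, 4.44] | [0.16, 0.33, -1.84]
0.42 B -0.3 45 [-1.04, 0.19, -0.16] | [-1.04, 0.19, -0.16] | [8.38, -0.19, -3.31]
0.42 B -0.3 140 [-0.43, 0.39, -0.8] | [-0.43, 0.39, -0.8] | [5.85, 0.39, -0.8]
0.42 B 0.0 45 [-0.0, 0.06, -1.57] | [0.0, 0.06, 4.71] | [-3.14, -0.06, 1.57]
0.42 B 0.0 140 [0.0, 0.33, -1.57] | [-0.0, 0.33, 4.71] | [-0.0, 0.33, -1.57]
0.42 B 0.3 45 [1.04, 0.19, -2.98] | [1.04, 0.19, 3.31] | [1.04, 0.19, -2.98]
0.42 B 
[... 8194 characters left out ...]
 [-0.55, 0.09, -0.95] | [-0.55, 0.09, -0.95] | [5.74, 0.09, -0.95]
0.55 pbr -0.3 50 [-1.25, 0.22, 0.02] | [-1.25, 0.22, 0.02] | [5.03, 0.22, 0.02]
0.55 pbr -0.3 85 [-0.97, 0.25, -0.27] | [-0.97, 0.25, -0.27] | [5.31, 0.25, -0.27]
0.55 pbr 0.0 50 [-0.0, 0.02, -1.57] | [-0.0, 0.02, 4.71] | [0.0, 0.02, -1.57]
0.55 pbr 0.0 85 [0.0, 0.1, -1.57] | [-0.0, 0.1, 4.71] | [-0.0, 0.1, -1.57]
0.55 pbr 0.3 50 [1.25, 0.22, -3.16] | [1.25, 0.22, 3.12] | [1.25, 0.22, -3.16]
0.55 pbr 0.3 85 [0.97, 0.25, -2.87] | [0.97, 0.25, 3.41] | [0.97, 0.25, -2.87]
0.55 pbr 0.24 50 [1.27, 0.18, -3.12] | [1.27, 0.18, 3.17] | [1.27, 0.18, -3.12]
0.55 pbr 0.24 85 [0.93, 0.21, -2.77] | [0.93, 0.21, 3.51] | [0.93, 0.21, -2.77]
```

Run:
```python
from kin import *
picks={"A":(506,-18),"B":(479,-175),"br":(478,185)};pl={"pA":(631,160),"pB":(637,80),"pbr":(653,-122)}
for tilt in(.5,.553):
  for nm,(x,y) in {**picks,**pl}.items():
    a0=np.arctan2(y,x)
    for az in ([-.235,-.33,-.42] if nm=="br" else [a0-.6,a0-.8,a0-1.0] if nm in picks else [.06,-.1,-.25,-.4]):
      r=[]
      for z in((42,50,140) if nm in picks else(50,80)):
          q,e=IK(np.array([x+19*np.sin(tilt)*np.cos(az),y+19*np.sin(tilt)*np.sin(az),z]),az,tilt,[a0,.4,2.1,-.9,.3,-.5])
          r.append(q[3:].tolist() if e<.01 else 'x')
      print(tilt,nm,"az",round(az,2),"off",round(az-a0,2),r)
```

```text
0.5 A az -0.64 off -0.6 [[-1.33, 0.37, 0.51], [-1.28, 0.38, 0.45], [-0.82, 0.51, -0.06]]
0.5 A az -0.84 off -0.8 [[-1.13, 0.48, 0.53], [-1.1, 0.49, 0.49], [-0.79, 0.63, 0.13]]
0.5 A az -1.04 off -1.0 [[-0.97, 0.59, 0.57], [-0.95, 0.6, 0.55], [-0.74, 0.75, 0.28]]
0.5 B az -0.95 off -0.6 [[-1.33, 0.37, 0.5], [-1.27, 0.38, 0.44], [-0.81, 0.51, -0.06]]
0.5 B az -1.15 off -0.8 [[-1.13, 0.48, 0.52], [-1.09, 0.49, 0.48], [-0.79, 0.63, 0.13]]
0.5 B az -1.35 off -1.0 [[-0.97, 0.6, 0.57], [-0.94, 0.61, 0.54], [-0.74, 0.75, 0.28]]
0.5 br az -0.23 off -0.6 [[-1.31, 0.37, 0.49], [-1.26, 0.38, 0.43], [-0.81, 0.51, -0.06]]
0.5 br az -0.33 off -0.7 [[-1.21, 0.43, 0.5], [-1.17, 0.44, 0.45], [-0.8, 0.57, 0.03]]
0.5 br az -0.42 off -0.79 [[-1.13, 0.48, 0.51], [-1.1, 0.49, 0.47], [-0.79, 0.63, 0.11]]
0.5 pA az 0.06 off -0.19 [[-0.83, 0.16, -0.53], [-0.6, 0.21, -0.76]]
0.5 pA az -0.1 off -0.35 [[-0.97, 0.26, -0.21], [-0.8, 0.3, -0.39]]
0.5 pA az -0.25 off -0.5 [[-0.97, 0.35, -0.05], [-0.85, 0.39, -0.18]]
0.5 pA az -0.4 off -0.65 [[-0.94, 0.45, 0.07], [-0.84, 0.49, -0.03]]
0.5 pB az 0.06 off -0.06 [[-0.47
[... 1478 characters left out ...]
pA az -0.25 off -0.5 [[-1.2, 0.35, 0.19], [-1.05, 0.38, 0.03]]
0.553 pA az -0.4 off -0.65 [[-1.1, 0.46, 0.25], [-1.0, 0.49, 0.14]]
0.553 pB az 0.06 off -0.06 [[-1.75, 0.05, 0.26], [-0.66, 0.08, -0.83]]
0.553 pB az -0.1 off -0.22 [[-1.47, 0.16, 0.16], [-1.09, 0.18, -0.23]]
0.553 pB az -0.25 off -0.37 [[-1.33, 0.26, 0.19], [-1.11, 0.29, -0.04]]
0.553 pB az -0.4 off -0.52 [[-1.21, 0.37, 0.23], [-1.06, 0.4, 0.08]]
0.553 pbr az 0.06 off 0.24 [[-1.84, -0.18, -0.0], [-2.15, -0.2, 0.31]]
0.553 pbr az -0.1 off 0.08 [[-1.89, -0.06, 0.22], [-2.53, -0.1, 0.86]]
0.553 pbr az -0.25 off -0.07 [[-1.2, 0.05, -0.3], [-0.51, 0.09, -0.99]]
0.553 pbr az -0.4 off -0.22 [[-1.31, 0.16, -0.02], [-0.96, 0.18, -0.37]]
```

Tilt 0.553 works if I skew the approach azimuth: pick the stems at about -0.9 rad off radial and place at az about -0.35. Now I'll turn above A.

Call:
servo_tool(series=[0, 0, 0.01, -7.1, 0, 0, 0.01, -7.1, 0, 0, 0.01, -7.1, 0, 0, 0.01, -7.1, 0, 0, 0, -7.1, 0, 0, 0, -7.1, 0, 0, 0, -7.1, 0, 0, 0, -7.1])

```text
clock: 7.13
eef_pos: [504.5, -14.0, 134.4]
tcp_rot: [2.637, -0.02, 1.396]
contact_force: [0.5, -0.2, -0.6]
opening: 1.0
```

```bash
python3 -c "
from h import *
s=sense();print(s['qpos'],s['tcp_rot'],s['eef_pos'])"
```

```text
[ 0.02196251  0.13631393  2.33059017 -0.42126994  0.1911512  -0.97395115] [ 2.63654848 -0.01989181  1.39563632] [504.48559219 -14.04899111 134.43256431]
```

Call:
servo_tool(series=[0.001, -0.002, 0, -5.5, 0.001, -0.002, 0, -5.5, 0.001, -0.002, 0, -5.5, 0.001, -0.002, 0, -5.5, 0.001, -0.002, 0, -5.5, 0.001, -0.001, 0, -5.5, 0.001, 0, 0, -5.2, 0, 0, 0, 0])

```text
clock: 7.8
eef_pos: [510.8, -20.7, 133.6]
tcp_rot: [2.643, -0.028, 0.826]
contact_force: [0.4, 0.4, 0.3]
opening: 1.005
```

```bash
python3 -c "
from h import *
s=sense();print(s['qpos'],s['tcp_rot'],s['eef_pos'])"
```

```text
[ 0.21179212  0.2109337   2.22798704 -0.83379312  0.53373584  0.08772063] [ 2.64305362 -0.02766658  0.8260889 ] [510.76171909 -20.69756574 133.62101523]
```

Call:
servo_tool(series=[0.002, -0.0035, -0.03, 0, 0, 0, -0.03, 0, 0, 0, -0.02, 0, 0, 0, -0.0075, 0, 0, 0, 0, 0])

```text
clock: 8.22
eef_pos: [508.8, -24.7, 42.1]
tcp_rot: [2.65, -0.022, 0.833]
contact_force: [-0.4, -0.2, 0.2]
opening: 1.001
```

Run:
```python
from h import *
s=sense();print(s['eef_pos'],s['tcp_rot'],s['qpos'],s['contact_force'])
im=grab_frame("side");t=grab_frame("top")
cv2.imwrite("pics/c4.png",np.hstack([cv2.resize(im[140:280,220:360],(400,400),interpolation=cv2.INTER_CUBIC),cv2.resize(t[150:290,230:370],(400,400),interpolation=cv2.INTER_CUBIC)]))
```

```text
[508.82664159 -24.65609495  42.14955075] [ 2.65009033 -0.02194569  0.83300693] [ 0.19930321  0.41404906  2.27355651 -1.25288037  0.39880831  0.53733515] [-0.39829751 -0.19831522  0.18399448]
```

View pics/c4.png

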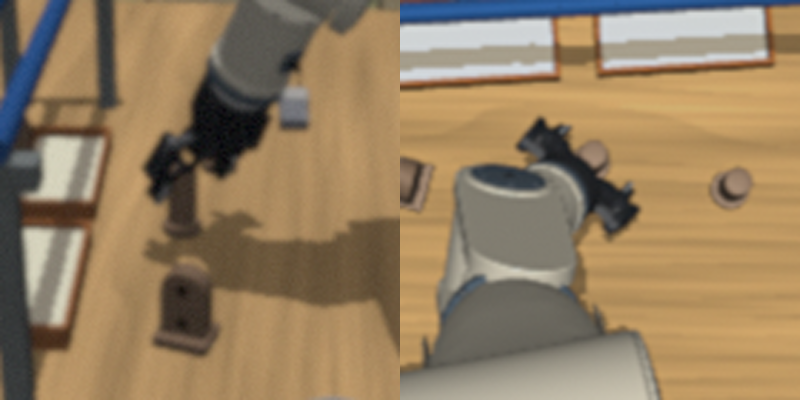

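The gripper straddles stem A. The stem is about 3-4 mm ahead of the grasp point, so I'll nudge forward and close gently.

Call:
servo_tool(series=[0.004, -0.001, 0.003, 0, 0, 0, 0, 0])

```text
clock: 8.48
eef_pos: [514.1, -25.1, 47.6]
tcp_rot: [2.648, -0.025, 0.832]
contact_force: [-0.0, 0.0, 0.3]
opening: 1.003
```

Call:
servo_tool(series=[0, 0, 0, 0, 0, 0, 0, 0, 0, 0, 0, 0, 0, 0, 0, 0, 0, 0, 0, 0, 0, 0, 0, 0, 0, 0, 0, 0, 0, 0, 0, 0], gripper=0.024, newtons=20)

```text
clock: 9.15
eef_pos: [511.9, -25.0, 45.5]
tcp_rot: [2.651, -0.022, 0.831]
contact_force: [0.6, 0.3, 2.6]
opening: 0.368
```

Call:
servo_tool(series=[0, 0, 0.005, 0, 0, 0, 0.015, 0, 0, 0, 0.02, 0, 0, 0, 0, 0])

```text
clock: 9.48
eef_pos: [512.8, -24.8, 87.6]
tcp_rot: [2.65, -0.024, 0.831]
contact_force: [1.1, -0.1, -0.5]
opening: 0.37
```

```bash
python3 -c "
from h import *
s=sense();print(s['qpos'],s['tcp_rot'],s['eef_pos'],s['contact_force'],s['opening']*85.4)"
```

```text
[ 0.19682405  0.31111309  2.24920574 -1.00043915  0.45228872  0.26059084] [ 2.64991624 -0.0238211   0.83106597] [512.83803873 -24.7508969   87.56871081] [ 1.12017225 -0.06516846 -0.52380114] 31.5648111195125
```

Call:
servo_tool(series=[0.0068, 0.018, 0.004, 4, 0.0068, 0.028, 0.004, 4, 0.0068, 0.028, 0, 4, 0.0068, 0.028, 0, 4, 0.0068, 0.028, 0, 4, 0.0068, 0.028, 0, 4, 0.0065, 0.02, 0, 4, 0, 0, 0, 0])

```text
clock: 10.15
eef_pos: [560.1, 155.9, 93.0]
tcp_rot: [2.651, -0.023, 1.326]
contact_force: [0.6, -0.5, -1.1]
opening: 0.37
```

```bash
python3 -c "
from h import *
s=sense();print(s['qpos'],s['tcp_rot'],s['eef_pos'],s['contact_force'],s['opening']*85.4)"
```

```text
[ 0.4350493   0.3528488   2.15087064 -0.90515787  0.36475122 -0.07198852] [ 2.6507414  -0.02315033  1.32573553] [560.12394767 155.94340087  93.00453394] [ 0.57244982 -0.4601873  -1.10755486] 31.580699708925934
```

Call:
servo_tool(series=[0.015, 0, -0.01, 0, 0.02, 0, -0.004, 0, 0.02, 0, 0, 0, 0.015, 0, 0, 0, 0.004, 0, 0, 0, 0, 0, 0, 0])

```text
clock: 10.65
eef_pos: [633.2, 152.1, 78.6]
tcp_rot: [2.652, -0.021, 1.318]
contact_force: [0.1, -0.3, -0.5]
opening: 0.365
```

Run:
```python
from h import *
s=sense();print(s['eef_pos'],s['tcp_rot'],s['qpos'],s['contact_force'])
im=grab_frame("side");t=grab_frame("top")
cv2.imwrite("pics/c5.png",np.hstack([cv2.resize(im[130:270,150:290],(400,400),interpolation=cv2.INTER_CUBIC),cv2.resize(t[100:240,180:320],(400,400),interpolation=cv2.INTER_CUBIC)]))
```

```text
[633.19901021 152.13891504  78.59763708] [ 2.65190727 -0.02108368  1.31760778] [ 0.37051959  0.45424362  2.01644364 -0.82262696  0.36205713 -0.20877939] [ 0.12756087 -0.28710963 -0.4899799 ]
```

View pics/c5.png

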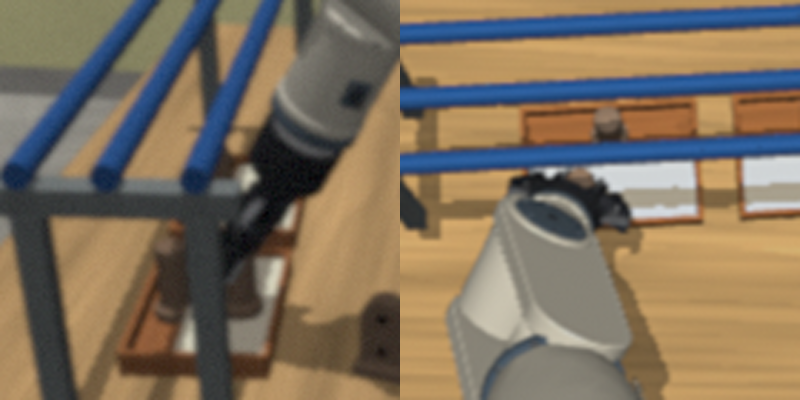

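The carried stem is over the plaster and the tool is clear of the front pipe. Now I'll lower it and feel for the floor.

Call:
servo_tool(series=[0, 0.002, -0.006, 0, 0, 0, -0.006, 0, 0, 0, 0, 0])

```text
clock: 11.0
eef_pos: [631.2, 154.5, 66.1]
tcp_rot: [2.653, -0.02, 1.319]
contact_force: [-0.1, -0.5, -1.1]
opening: 0.368
```

Call:
servo_tool(series=[0, 0, -0.001, 0, 0, 0, -0.001, 0, 0, 0, 0, 0])

```text
clock: 11.25
eef_pos: [632.8, 155.0, 65.5]
tcp_rot: [2.651, -0.022, 1.32]
contact_force: [0.4, 1.0, -1.2]
opening: 0.368
```

Call:
servo_tool(series=[0, 0, -0.001, 0, 0, 0, -0.001, 0, 0, 0, 0, 0])

```text
clock: 11.5
eef_pos: [633.3, 155.1, 63.8]
tcp_rot: [2.651, -0.022, 1.32]
contact_force: [-1.6, 1.3, 2.9]
opening: 0.366
```

Call:
servo_tool(series=[0, 0, -0.001, 0, 0, 0, -0.001, 0, 0, 0, 0, 0])

```text
clock: 11.75
eef_pos: [634.3, 155.6, 63.2]
tcp_rot: [2.648, -0.023, 1.32]
contact_force: [-5.5, 1.8, 14.5]
opening: 0.366
```

Contact is at TCP z≈63.8, so the round tray's floor is about 18 mm above the bench. I'll release and back out horizontally along the tool azimuth.

Call:
servo_tool(series=[0, 0, 0.0005, 0, 0, 0, 0, 0, 0, 0, 0, 0, 0, 0, 0, 0, 0, 0, 0, 0], gripper=0.055)

```text
clock: 12.17
eef_pos: [632.9, 154.8, 61.6]
tcp_rot: [2.652, -0.021, 1.32]
contact_force: [0.6, -0.4, 0.1]
opening: 0.638
```

Call:
servo_tool(series=[-0.01, 0.0026, 0.002, 0, -0.02, 0.005, 0.006, 0, -0.025, 0.006, 0.008, 0, -0.03, 0.006, 0.01, 0, 0, 0, 0.02, 0, 0, 0, 0, 0])

```text
clock: 12.67
eef_pos: [547.2, 175.6, 110.3]
tcp_rot: [2.65, -0.023, 1.322]
contact_force: [1.2, 0.3, 0.2]
opening: 0.646
```

Run:
```python
from h import *
s=sense();print(s['eef_pos'],s['tcp_rot'],s['qpos'],s['contact_force'])
im=grab_frame("side");t=grab_frame("top")
cv2.imwrite("pics/c6.png",np.hstack([cv2.resize(im[130:270,180:320],(400,400),interpolation=cv2.INTER_CUBIC),cv2.resize(t[100:240,220:360],(400,400),interpolation=cv2.INTER_CUBIC)]))
```

```text
[547.18139632 175.57559607 110.26613061] [ 2.64983185 -0.0230966   1.32163773] [ 0.48943817  0.31618461  2.14738377 -0.84231002  0.41791387 -0.09029318] [1.24567362 0.32086811 0.19377263]
```

View pics/c6.png

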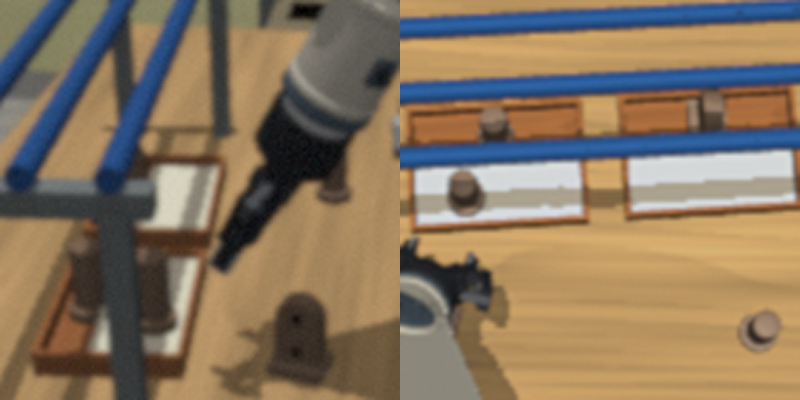

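Stem A stands upright on the plaster, at crop (463,190) in the top view, about 40 mm left of the tray's middle. Next is stem B.

Call:
servo_tool(series=[0, -0.015, 0.01, -3.5, -0.005, -0.027, 0.01, -3.7, -0.005, -0.028, 0.01, -3.7, -0.005, -0.028, 0.005, -3.7, -0.005, -0.028, 0, -3.7, -0.005, -0.028, 0, -3.7, -0.005, -0.028, 0, -3.7, -0.005, -0.028, 0, -3.7], gripper=0.08)

```text
clock: 13.43
eef_pos: [512.7, -37.1, 142.2]
tcp_rot: [2.651, -0.021, 0.803]
contact_force: [0.6, -0.7, -0.2]
opening: 0.934
```

Call:
servo_tool(series=[-0.005, -0.028, 0, -3.7, -0.005, -0.028, 0, -3.7, -0.005, -0.028, 0, -3.7, -0.005, -0.028, 0, -3.7, -0.005, -0.028, 0, -3.7, -0.005, -0.009, 0, -3.7, 0, 0, 0, 0])

```text
clock: 14.02
eef_pos: [482.5, -186.6, 142.1]
tcp_rot: [2.651, -0.021, 0.413]
contact_force: [-0.9, -0.1, 0.3]
opening: 0.935
```

```bash
python3 -c "
from h import *
s=sense();print(s['qpos'],s['tcp_rot'],s['eef_pos'],s['contact_force'],s['opening']*85.4)"
```

```text
[-0.10334261  0.21913983  2.18132413 -0.77123622  0.61244325  0.10307158] [ 2.6511061  -0.02059143  0.41292392] [ 482.48296823 -186.58632337  142.13774136] [-0.85029153 -0.1493453   0.30063213] 79.82535800010984
```

Call:
servo_tool(series=[0.001, 0.003, -0.03, 0, 0, 0, -0.03, 0, 0, 0, -0.025, 0, 0, 0, -0.011, 0, 0, 0, 0, 0])

```text
clock: 14.43
eef_pos: [482.4, -180.5, 43.7]
tcp_rot: [2.655, -0.017, 0.422]
contact_force: [0.1, -0.6, -0.2]
opening: 0.936
```

Run:
```python
from h import *
s=sense();print(s['qpos'],s['tcp_rot'],s['eef_pos'],s['contact_force'],s['opening']*85.4)
```

```text
[-0.09145196  0.4266825   2.2304635  -1.11438504  0.46210916  0.50395188] [ 2.65463035 -0.01727111  0.42161372] [ 482.35386071 -180.45375302   43.6806048 ] [ 0.06446105 -0.56209336 -0.24766252] 79.9602283797514
```

Position is within 3 mm, so I'll nudge it, close and lift.

Call:
servo_tool(series=[0, -0.003, 0.002, 0, 0, 0, 0, 0])

```text
clock: 14.6
eef_pos: [484.7, -184.5, 49.6]
tcp_rot: [2.651, -0.022, 0.42]
contact_force: [0.1, -0.3, 0.2]
opening: 0.934
```

Call:
servo_tool(series=[0, 0, 0, 0, 0, 0, 0, 0, 0, 0, 0, 0, 0, 0, 0, 0, 0, 0, 0, 0, 0, 0, 0, 0, 0, 0, 0, 0, 0, 0, 0, 0], gripper=0.024)

```text
clock: 15.27
eef_pos: [484.4, -184.6, 49.6]
tcp_rot: [2.65, -0.022, 0.419]
contact_force: [-0.9, 1.5, 6.8]
opening: 0.367
```

Call:
servo_tool(series=[0, 0, 0.005, 0, 0, 0, 0.015, 0, 0, 0, 0.025, 0, 0, 0, 0.01, 0, 0, 0, 0, 0])

```text
clock: 15.68
eef_pos: [485.5, -184.5, 106.2]
tcp_rot: [2.649, -0.025, 0.419]
contact_force: [0.7, -0.1, -1.1]
opening: 0.371
```

Run:
```python
from h import *
s=sense();print(s['qpos'],s['tcp_rot'],s['eef_pos'],s['contact_force'],s['opening']*85.4)
```

```text
[-0.09954888  0.29216209  2.20330393 -0.88302717  0.5432135   0.23493215] [ 2.64947774 -0.02514884  0.41904273] [ 485.45430818 -184.52845367  106.20494091] [ 0.74018999 -0.11488562 -1.11959583] 31.696127096479234
```

Call:
servo_tool(series=[0.003, 0.01, 0, 3, 0.007, 0.022, 0, 4.4, 0.007, 0.023, 0, 4.4, 0.007, 0.023, 0, 4.4, 0.007, 0.023, 0, 4.4, 0.007, 0.023, 0, 4.4, 0.007, 0.023, 0, 4.4, 0.007, 0.023, 0, 4.4])

```text
clock: 16.35
eef_pos: [535.1, -12.6, 102.4]
tcp_rot: [2.653, -0.02, 1.016]
contact_force: [0.7, -0.7, -1.5]
opening: 0.368
```

Call:
servo_tool(series=[0.007, 0.023, 0, 4.4, 0.007, 0.023, 0, 4.4, 0.007, 0.023, 0, 4.4, 0.006, 0.022, 0, 4.4, 0, 0, 0, 0])

```text
clock: 16.77
eef_pos: [563.3, 79.7, 102.9]
tcp_rot: [2.652, -0.022, 1.325]
contact_force: [-0.3, -0.4, -1.9]
opening: 0.368
```

Run:
```python
from h import *
s=sense();print(s['qpos'],s['tcp_rot'],s['eef_pos'],s['contact_force'],s['opening']*85.4)
```

```text
[ 0.26695826  0.30552328  2.19272062 -0.83458403  0.29233709 -0.2882576 ] [ 2.65184768 -0.02237238  1.32502945] [563.30865756  79.7395077  102.87214503] [-0.30368547 -0.40873337 -1.93051765] 31.455758602455266
```

Call:
servo_tool(series=[0.014, 0, -0.014, 0, 0.02, 0, -0.007, 0, 0.02, 0, 0, 0, 0.016, 0, 0, 0, 0.006, 0, 0, 0, 0, 0, 0, 0])

```text
clock: 17.27
eef_pos: [639.3, 76.4, 81.9]
tcp_rot: [2.652, -0.021, 1.316]
contact_force: [-0.4, 0.3, -1.0]
opening: 0.368
```

Call:
servo_tool(series=[0, 0, -0.005, 0, 0, 0, -0.005, 0, 0, 0, 0, 0, 0, 0, 0, 0])

```text
clock: 17.6
eef_pos: [637.5, 76.3, 72.1]
tcp_rot: [2.653, -0.02, 1.316]
contact_force: [-0.2, -0.2, -1.1]
opening: 0.368
```

Call:
servo_tool(series=[0, 0, -0.001, 0, 0, 0, -0.001, 0, 0, 0, 0, 0])

```text
clock: 17.85
eef_pos: [638.9, 76.6, 70.9]
tcp_rot: [2.651, -0.022, 1.316]
contact_force: [0.2, 0.1, -0.6]
opening: 0.37
```

Run:
```python
from h import *
s=sense();print(s['qpos'],s['tcp_rot'],s['eef_pos'],s['contact_force'],s['opening']*85.4)
```

```text
[ 0.22351631  0.44994724  2.0554997  -0.83542283  0.27270161 -0.31688538] [ 2.65134832 -0.0215735   1.31621466] [638.8691845   76.56786252  70.92576462] [ 0.24382052  0.14638886 -0.60527801] 31.563004756537957
```

Call:
servo_tool(series=[0, 0, -0.001, 0, 0, 0, -0.001, 0, 0, 0, 0, 0])

```text
clock: 18.1
eef_pos: [639.0, 76.5, 68.8]
tcp_rot: [2.651, -0.022, 1.316]
contact_force: [1.7, -0.6, -0.4]
opening: 0.369
```

Call:
servo_tool(series=[0, 0, -0.001, 0, 0, 0, -0.0005, 0, 0, 0, 0, 0])

```text
clock: 18.35
eef_pos: [639.5, 76.6, 68.1]
tcp_rot: [2.65, -0.022, 1.316]
contact_force: [-3.7, 0.2, 5.6]
opening: 0.369
```

Call:
servo_tool(series=[0, 0, -0.001, 0, 0, 0, 0, 0])

```text
clock: 18.52
eef_pos: [640.0, 76.6, 67.9]
tcp_rot: [2.649, -0.022, 1.316]
contact_force: [-5.7, -0.3, 13.9]
opening: 0.368
```

Call:
servo_tool(series=[0, 0, 0.0005, 0, 0, 0, 0, 0, 0, 0, 0, 0, 0, 0, 0, 0, 0, 0, 0, 0], gripper=0.055)

```text
clock: 18.93
eef_pos: [639.0, 76.5, 66.7]
tcp_rot: [2.652, -0.021, 1.316]
contact_force: [0.6, 0.3, 1.1]
opening: 0.642
```

Call:
servo_tool(series=[-0.01, 0.0026, 0.002, 0, -0.02, 0.005, 0.006, 0, -0.025, 0.006, 0.008, 0, -0.03, 0.006, 0.01, 0, 0, 0, 0.03, 0, 0, 0, 0, 0])

```text
clock: 19.43
eef_pos: [553.9, 97.6, 126.0]
tcp_rot: [2.65, -0.024, 1.319]
contact_force: [2.4, 0.3, 0.2]
opening: 0.647
```

Call:
servo_tool(series=[-0.01, 0.013, 0.01, 0, -0.02, 0.025, 0, 0, -0.02, 0.025, 0, -1, -0.017, 0.022, 0, -1, 0, 0, 0, 0], gripper=0.07)

```text
clock: 19.85
eef_pos: [485.6, 184.4, 132.9]
tcp_rot: [2.651, -0.023, 1.284]
contact_force: [-0.3, -0.3, -0.5]
opening: 0.821
```

Run:
```python
from h import *
s=sense();print(s['qpos'],s['tcp_rot'],s['eef_pos'],s['contact_force'],s['opening']*85.4)
im=grab_frame("side");t=grab_frame("top")
cv2.imwrite("pics/c7.png",np.hstack([cv2.resize(im[150:290,180:320],(400,400),interpolation=cv2.INTER_CUBIC),cv2.resize(t[110:250,180:320],(400,400),interpolation=cv2.INTER_CUBIC)]))
```

```text
[ 0.59317127  0.21475968  2.22022379 -0.81147404  0.50388437 -0.00225938] [ 2.65106831 -0.02312948  1.28361803] [485.57194464 184.42307166 132.90912539] [-0.28581829 -0.27881683 -0.51031504] 70.08918047142912
```

View pics/c7.png

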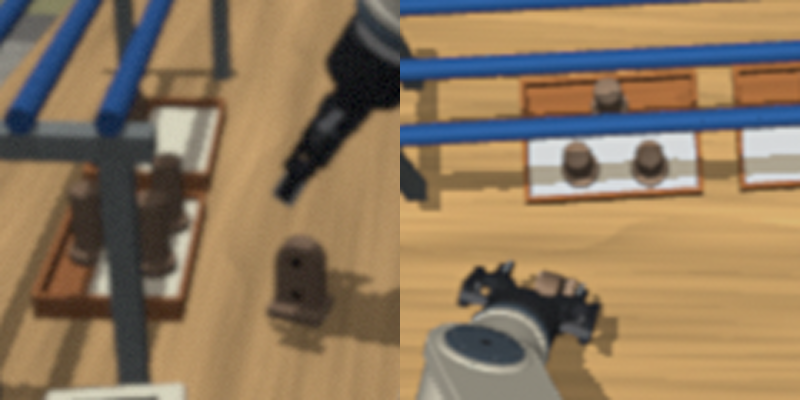

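Both stems stand in the round tray, at top crop (578,163) and (650,160). The jaws straddle the bracket with room on both sides, so I'll go down, close and lift.

Call:
servo_tool(series=[0.001, -0.003, -0.03, 0, 0.001, 0, -0.03, 0, 0.001, 0, -0.02, 0, 0.001, 0, -0.006, 0, 0, 0, 0, 0])

```text
clock: 20.37
eef_pos: [490.7, 176.4, 44.7]
tcp_rot: [2.654, -0.019, 1.28]
contact_force: [-0.2, 0.4, 0.2]
opening: 0.818
```

Run:
```python
from h import *
s=sense();print(s['qpos'],s['tcp_rot'],s['eef_pos'],s['contact_force'],s['opening']*85.4)
```

```text
[ 0.57078497  0.41214131  2.25916607 -1.24358584  0.37274804  0.45449984] [ 2.65389727 -0.01856668  1.28020906] [490.74247216 176.43161533  44.68901108] [-0.16345171  0.42912763  0.16273643] 69.83005354169624
```

Call:
servo_tool(series=[-0.004, 0.006, 0.002, 0, 0, 0, 0, 0])

```text
clock: 20.53
eef_pos: [487.5, 184.5, 49.6]
tcp_rot: [2.651, -0.023, 1.28]
contact_force: [-0.1, 0.5, -0.6]
opening: 0.819
```

Call:
servo_tool(series=[0, 0, 0, 0, 0, 0, 0, 0, 0, 0, 0, 0, 0, 0, 0, 0, 0, 0, 0, 0, 0, 0, 0, 0, 0, 0, 0, 0, 0, 0, 0, 0], gripper=0.014)

```text
clock: 21.2
eef_pos: [487.4, 184.3, 49.4]
tcp_rot: [2.65, -0.022, 1.281]
contact_force: [-2.6, 0.4, 6.6]
opening: 0.257
```

Call:
servo_tool(series=[0, 0, 0.005, 0, 0, 0, 0.015, 0, 0, 0, 0.025, 0, 0, 0, 0.02, 0, 0, 0, 0, 0])

```text
clock: 21.62
eef_pos: [488.4, 185.2, 117.0]
tcp_rot: [2.649, -0.025, 1.282]
contact_force: [1.8, 1.0, -0.8]
opening: 0.25
```

Run:
```python
from h import *
s=sense();print(s['qpos'],s['tcp_rot'],s['eef_pos'],s['contact_force'],s['opening']*85.4)
im=grab_frame("side");t=grab_frame("top")
cv2.imwrite("pics/c8.png",np.hstack([cv2.resize(im[150:290,220:360],(400,400),interpolation=cv2.INTER_CUBIC),cv2.resize(t[130:270,180:320],(400,400),interpolation=cv2.INTER_CUBIC)]))
```

```text
[ 0.59177334  0.25119577  2.22676896 -0.87711234  0.47379393  0.07244627] [ 2.64869287 -0.02533636  1.28150059] [488.4174644  185.22677218 117.03521029] [ 1.76039671  1.03152989 -0.75289155] 21.38416464996268
```

View pics/c8.png

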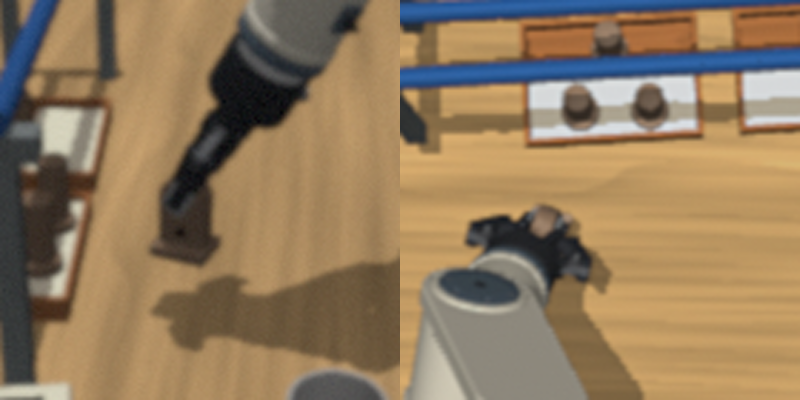

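The bracket is gripped (21.4 mm) and hangs upright. I'll carry it to the bracket tray.

Call:
servo_tool(series=[0.003, -0.01, 0, 0, 0.006, -0.022, 0, 0.5, 0.0065, -0.024, 0, 0.5, 0.0065, -0.024, 0, 0.5, 0.0065, -0.024, 0, 0.5, 0.0065, -0.024, 0, 0, 0.0065, -0.024, 0, 0, 0.0065, -0.024, 0, 0])

```text
clock: 22.38
eef_pos: [534.0, 6.7, 112.1]
tcp_rot: [2.654, -0.02, 1.316]
contact_force: [0.2, 0.0, -1.9]
opening: 0.256
```

Call:
servo_tool(series=[0.0065, -0.024, 0, 0, 0.0065, -0.024, 0, 0, 0.0065, -0.024, -0.003, 0, 0.0065, -0.024, -0.003, 0, 0.0065, -0.02, -0.003, 0, 0.003, -0.013, 0, 0, 0, 0, 0, 0])

```text
clock: 22.97
eef_pos: [569.6, -121.2, 103.2]
tcp_rot: [2.654, -0.021, 1.313]
contact_force: [1.0, -0.9, -1.6]
opening: 0.253
```

Run:
```python
from h import *
s=sense();print(s['qpos'],s['tcp_rot'],s['eef_pos'],s['contact_force'],s['opening']*85.4)
```

```text
[-0.21026457  0.30539631  2.19018997 -0.02049551  0.15817924 -1.49889938] [ 2.65415304 -0.02135667  1.31338185] [ 569.56160952 -121.15274663  103.18154037] [ 1.00369703 -0.88089239 -1.6447057 ] 21.578450148900625
```

Call:
servo_tool(series=[0.014, 0, -0.013, 0, 0.02, -0.001, -0.01, 0, 0.02, -0.001, 0, 0, 0.02, -0.001, 0, 0, 0.013, 0, 0, 0, 0.004, 0, 0, 0, 0, 0, 0, 0])

```text
clock: 23.55
eef_pos: [660.8, -121.4, 80.7]
tcp_rot: [2.653, -0.021, 1.317]
contact_force: [-0.6, 0.3, -1.7]
opening: 0.255
```

Run:
```python
from h import *
s=sense();print(s['qpos'],s['tcp_rot'],s['eef_pos'],s['contact_force'],s['opening']*85.4)
im=grab_frame("side");t=grab_frame("top")
cv2.imwrite("pics/c9.png",np.hstack([cv2.resize(im[110:250,180:320],(400,400),interpolation=cv2.INTER_CUBIC),cv2.resize(t[110:250,240:380],(400,400),interpolation=cv2.INTER_CUBIC)]))
```

```text
[-0.17436682  0.45042282  2.01486001 -0.09930858  0.18892096 -1.39278639] [ 2.65339611 -0.02131494  1.31664263] [ 660.79540995 -121.35891904   80.72756433] [-0.57048195  0.26621339 -1.72374406] 21.739876626039916
```

View pics/c9.png

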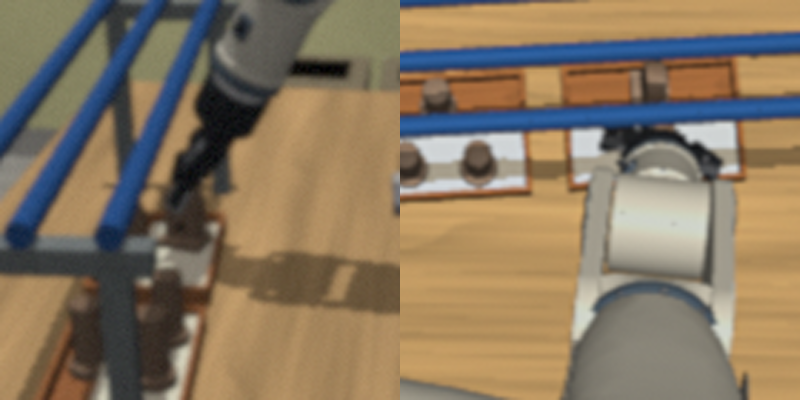

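The bracket is over the tray's plaster with no contact. I'll lower it by feel.

Call:
servo_tool(series=[0, 0, -0.004, 0, 0, 0, -0.004, 0, 0, 0, -0.001, 0, 0, 0, 0, 0])

```text
clock: 23.98
eef_pos: [661.0, -122.1, 72.9]
tcp_rot: [2.651, -0.022, 1.316]
contact_force: [2.5, -0.1, -2.5]
opening: 0.254
```

Call:
servo_tool(series=[0, 0, -0.001, 0, 0, 0, -0.001, 0, 0, 0, 0, 0])

```text
clock: 24.23
eef_pos: [661.2, -122.1, 71.0]
tcp_rot: [2.651, -0.022, 1.316]
contact_force: [1.2, -0.1, -1.4]
opening: 0.249
```

Call:
servo_tool(series=[0, 0, -0.001, 0, 0, 0, -0.001, 0, 0, 0, 0, 0])

```text
clock: 24.48
eef_pos: [661.2, -122.1, 69.0]
tcp_rot: [2.651, -0.022, 1.316]
contact_force: [3.1, -0.0, -1.5]
opening: 0.255
```

Call:
servo_tool(series=[0, 0, -0.001, 0, 0, 0, -0.001, 0, 0, 0, 0, 0])

```text
clock: 24.73
eef_pos: [661.2, -122.1, 67.0]
tcp_rot: [2.651, -0.022, 1.316]
contact_force: [2.8, -0.4, -0.6]
opening: 0.252
```

Call:
servo_tool(series=[0, 0, -0.001, 0, 0, 0, -0.001, 0, 0, 0, 0, 0])

```text
clock: 24.98
eef_pos: [661.3, -122.1, 65.0]
tcp_rot: [2.651, -0.022, 1.316]
contact_force: [2.9, -0.2, -1.0]
opening: 0.256
```

Call:
servo_tool(series=[0, 0, -0.001, 0, 0, 0, -0.001, 0, 0, 0, 0, 0])

```text
clock: 25.23
eef_pos: [661.3, -122.1, 63.0]
tcp_rot: [2.651, -0.022, 1.316]
contact_force: [3.4, -0.5, -1.0]
opening: 0.255
```

Call:
servo_tool(series=[0, 0, -0.001, 0, 0, 0, -0.001, 0, 0, 0, 0, 0])

```text
clock: 25.48
eef_pos: [661.3, -122.0, 61.6]
tcp_rot: [2.651, -0.022, 1.316]
contact_force: [-0.6, 1.9, 5.8]
opening: 0.25
```

Call:
servo_tool(series=[0, 0, -0.001, 0, 0, 0, 0, 0])

```text
clock: 25.65
eef_pos: [661.6, -122.0, 61.5]
tcp_rot: [2.649, -0.022, 1.316]
contact_force: [-5.8, 3.9, 17.1]
opening: 0.257
```

Call:
servo_tool(series=[0, 0, -0.0005, 0, 0, 0, 0, 0])

```text
clock: 25.82
eef_pos: [661.7, -122.0, 61.5]
tcp_rot: [2.649, -0.022, 1.317]
contact_force: [-8.8, 4.7, 22.3]
opening: 0.252
```

The bracket is firmly down, so its floor is about 12 mm above the bench. I'll ease off, release, back out and check.

Call:
servo_tool(series=[0, 0, 0.001, 0, 0, 0, 0, 0])

```text
clock: 25.98
eef_pos: [661.5, -122.0, 61.6]
tcp_rot: [2.65, -0.022, 1.316]
contact_force: [-3.9, 3.2, 13.3]
opening: 0.248
```

Call:
servo_tool(series=[0, 0, 0, 0, 0, 0, 0, 0, 0, 0, 0, 0, 0, 0, 0, 0, 0, 0, 0, 0], gripper=0.05)

```text
clock: 26.4
eef_pos: [660.7, -122.0, 60.1]
tcp_rot: [2.652, -0.022, 1.316]
contact_force: [-0.3, -0.3, -0.6]
opening: 0.589
```

Call:
servo_tool(series=[-0.01, 0.0026, 0.002, 0, -0.02, 0.005, 0.006, 0, -0.025, 0.006, 0.008, 0, -0.03, 0.006, 0.01, 0, -0.03, 0, 0.03, 0, -0.03, 0, 0.04, 0, -0.03, 0, 0.04, 0, 0, 0, 0, 0])

```text
clock: 27.07
eef_pos: [494.6, -102.4, 188.8]
tcp_rot: [2.644, -0.022, 1.316]
contact_force: [1.3, -0.4, 0.2]
opening: 0.586
```

Call:
servo_tool(series=[-0.03, 0, 0.025, 0, -0.03, 0, 0.025, 0, 0, 0, 0, 0, 0, 0, 0, 0])

```text
clock: 27.4
eef_pos: [436.1, -102.7, 234.4]
tcp_rot: [2.647, -0.022, 1.315]
contact_force: [1.0, -1.0, -0.2]
opening: 0.581
```

Run:
```python
from h import *
s=sense();print(s['qpos'],s['tcp_rot'],s['eef_pos'],s['contact_force'])
im=grab_frame("side");t=grab_frame("top");cv2.imwrite("pics/tf.png",t);cv2.imwrite("pics/sf.png",im)
cv2.imwrite("pics/c10.png",np.hstack([cv2.resize(im[130:270,170:310],(400,400),interpolation=cv2.INTER_CUBIC),cv2.resize(t[100:240,220:360],(400,400),interpolation=cv2.INTER_CUBIC)]))
a=cv2.imread("pics/top0.png").astype(int)
for n,(r0,r1,c0,c1) in {"mould":(150,205,115,155),"cup":(235,275,140,180),"brush":(232,254,375,450)}.items():
    print(n,np.abs(a[r0:r1,c0:c1]-t[r0:r1,c0:c1]).max(2).mean().round(1))
```

```text
[-0.24548341 -0.17332218  2.31837218  0.02955     0.50195515 -1.57771068] [ 2.6470633  -0.0215278   1.31534564] [ 436.0898111  -102.68773012  234.39199   ] [ 0.97921719 -1.01855474 -0.15835527]
mould 2.5
cup 2.5
brush 2.6
```

View pics/c10.png

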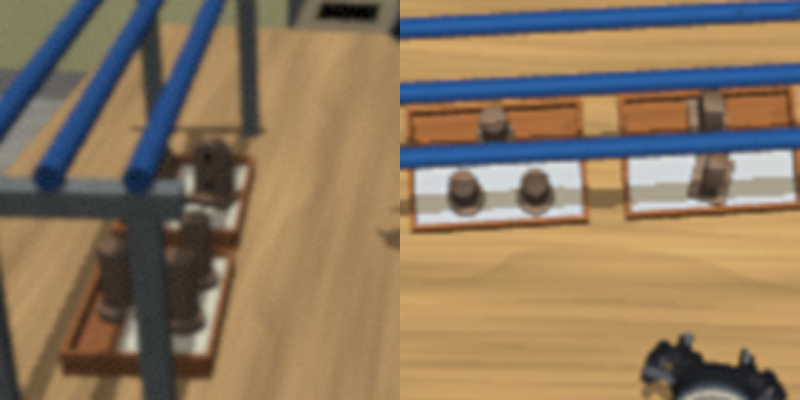

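All three pieces stand in the right trays: the stems at top crop (463,190) and (536,188), the bracket at (712,178). The cup, brush and mould are unchanged in the top image, and the tool is clear. Handing in.

```bash
python3 -c "
from rig import sign_off;print(sign_off())"
```

```text
the job is handed in; nothing more can be done
None
```

The job is handed in. Both stems stand in the tray with the round sample, and the bracket stands in the tray with the sample bracket. It took about 27.5 s of robot time. `sign_off` gives no verdict, so I can't confirm how it was judged.

- **Tilt:** the moves have no tilt term. I pushed the arm against its reach limit in free air, which tilted the tool by about 0.55 rad. A crossing near a wrist singularity brought this to about 0.49 rad, and I used that for every pick and placing under the front pipe.
- **Grip and set-down:** I gripped each piece at 20 N. I lowered them in 1 mm steps, with at most 22 N at the wrist. The floors came out at about 18 mm in the round tray and 12 mm in the bracket tray.
- **Last checks:** the final pictures show all three pieces upright on the plaster and released, with the tool well clear. The cup, brush and mould show no change against the first top view.
- **Not checked:** upright and resting were judged by eye in the pictures, not measured. Finger-to-clay force is not reported, so I could not read it.
- **Slight disagreement:** joint 3 read 0.058 while I pushed at the reach limit, against a stated minimum of 0.06. No fault was reported, but I can't rule out that this counts as passing the range.

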